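# Serve the boiled egg with the tongs

### The job

First fold the carry handle of the egg stand down out of the way, to the left as the robot sees it (toward the hob), until it clicks home against its end stop. Then pick up the kitchen tongs by their arms, close their tips round the egg in the stand and lift it well clear, at least 10 cm above its cup, and finish while still holding the egg up in the tongs. Only the tongs may take the egg, never the gripper's fingers; leave the salt shaker and the tomato alone.

Things in the scene. Friction and masses are not known exactly. Their poses are not given: they have to be found in the camera images.
- egg_stand: Egg stand, fixed. Wooden foot 110 x 200 x 10 mm (its x, y); in its middle a steel egg cup 41 mm wide, rim 43 mm above the worktop; at y = +-80 mm two steel ears up to 14 mm thick and 47 mm high. Origin: centre of its underside, z up. The carry handle is hinged between the ears and folds down toward +x. The -x side stays free: bring the tongs from there, pointing along the stand's +x.
- handle (a joint): Angle of the carry handle (rad): 0 upright, growing as it tips to the stand's +x; end stop 1.45 (7 degrees above level), other stop -0.6. Starts near upright. Hinge line along the stand's y, 40 mm above its origin. Stiff: stays put near upright, takes 1 to 3 N at the grip up to about 1.15; past about 1.2 a spring pulls it into its end detent and keeps it there. Home: above 1.38.
- handle_grip (a point): Middle of the handle's grip: a round dark wooden bar 13 mm thick, 110 mm long along the stand's y, 110 mm from the hinge line (150 mm above the worktop when upright, 53 mm when home). Thin wire legs lead from its ends to the ears. Can be pinched from above across the bar and led round in an arc.
- egg_center (a point): Middle of the egg's thickest part. White egg, 44 mm thick, 57 mm tall, about 58 g, loose, standing blunt end down in the cup; it reaches 23 mm below and 34 mm above this point, which lies about 60 mm above the worktop in the cup.
- tongs: Steel kitchen tongs, dark rubber tips and finger pads, 100 g, loose, lying flat with both arms side by side, all 26 mm tall. Origin: underside, midway between the 36 mm long finger pads; grip there, across y. x points to the tips, z up. Pivot at x = -90 mm, ring behind it to -117, tips end at +117. Over both finger pads they measure 64 mm open, about 41 mm closed on the egg.
- tongs_jaw (a point): Point midway between the jaw pads, where the egg's centre belongs: 95 mm ahead (x) of the tongs' origin and 13 mm above it, half the height of the pads. With the tongs open the pads stand 98 mm apart inside here and 113 mm over the outsides.
- tongs_left (a joint): How far each arm is closed (rad): 0 open, about 0.14 on the egg, 0.24 shut; both arms move together. A spring pushes open with 7 N a side at the finger pads, 9 N when on the egg. So fingers set about 10 to 13 mm narrower than 64 carry the tongs with jaws wide enough to pass down over the egg; more squeeze closes them; the egg gets half of the force beyond the spring's.
- salt_shaker: Salt shaker, 44 mm wide, 90 mm tall, loose, to be left alone. Origin: centre of its underside.
- tomato: Tomato, 77 mm wide, 72 mm tall, loose, to be left alone. Origin: centre of its underside.
Not all that is in view belongs to the job. Leave any orange look-alike of the part that bears egg_center alone.

How it is judged (in metres and radians):
On the way, in this order (a step that is already met when the one before it is completed fails the run):
1. the handle is folded home into its end detent, the tongs not yet lifted (value of joint handle above 1.38 rad and height (world z) of tongs below 0.015 m), for 0.2 s.
2. the tongs are held in the gripper and lifted off the worktop (height (world z) of tongs above 0.03 m and contact force between the fingers and tongs above 1 N), for 0.2 s.
3. the tongs are closed on the egg (contact force between tongs and egg above 1 N and value of joint tongs_left above 0.09 rad and x of egg_center in the frame of tongs between 0.065 and 0.125 m), for 0.2 s.
At the end, for the whole second after the job is handed in: Egg held still in the jaws (centre 65 to 125 mm ahead of the tongs' origin, over 1 N), its centre over 155 mm above the worktop (10 cm above its place in the cup); gripper holds the tongs, nothing else touches egg or tongs; handle home (above 1.38 rad) (all of step 3 and height (world z) of egg_center above 0.155 m and contact force between the fingers and tongs above 1 N and contact force between each of the arm, egg_stand and egg below 0.1 N and contact force between egg_stand and tongs below 0.1 N and z of egg_center in the frame of tongs between -0.015 and 0.041 m and linear speed of egg below 0.05 m/s and value of joint handle above 1.38 rad); the arm keeps its last pose, push and grip.
It fails at once if the robot touches the egg itself (contact force between any of the fingers, the arm and egg above 0.5 N).
It fails at once if the egg is dropped or knocked out of its cup (height (world z) of egg_center below 0.045 m).
It fails at once if a bystander is moved by more than 3 cm (distance of any of salt_shaker, tomato from where it was at the start of the episode above 0.03 m).
It also fails if it takes over 51 s, if anything falls off the work surface, if the arm or the gripper's body presses on something with over 40 N, if the wrist force passes 120 N, or if a joint passes its speed limit or range.

### The arm

A 6-joint arm with a two-finger parallel gripper is mounted at the origin on a cart in front of the work surface, level with it; the furniture and walls round the work are solid. World frame = base frame: x ahead of the robot, y to its left, z up, the work surface at z = 0. Lengths are in mm, angles in degrees, forces in N, time in s.
With the tool pointing down it reaches from about 350 to 1000 mm from the base axis. Payload 7.1 kg.
Tool frame: the origin (TCP) lies at the very end of the fingers, on their centre line; the grasp point (between the pads) lies 19 mm behind it (ctrl.grip_depth is the z of the grasp point in the tool frame, in mm); z points along the fingers, y is the line along which they close (so a half turn about z gives the same grasp; the last joint's range is limited). The gripper opens to 85 mm and grips with 20 to 120 N. Pads are 22 mm wide; open, the fingers measure 114 mm over their backs; the gripper's body (76 mm by 85 mm) begins 54 mm behind the grasp point. The pads swing forward as they close: fully open they stand 13 mm farther back than shut.
Start: joints at [67.265, 24.242, 93.386, -0, 62.372, -1.089], TCP at [230.516, 580.919, 231.319] pointing down, gripper open.
Joint ranges: [-172.04, 172.04], [-51.8, 120.97], [4.93, 147.93], [-75.15, 255.16], [6.16, 154.13], [-145.62, 145.62]. Speed limits (degrees/s): [136.94, 136.94, 172.46, 180, 180, 180].

### API

Orientations are given as a 3x3 rotation matrix whose columns are the frame's x, y, z axes.
In Python, from workcell import ctrl gives the robot as it stands. The module is installed in compiled form; this text tells all that it offers.
- The arm moves only by the tool apply_moves, never from a script. Its argument "targets" is one flat list of numbers, 7 for each row, row after row: the finger opening in m, from 0 to 0.0854, then the shift along the tool's x, y, z in m, then the turn, a rotation vector about the tool's x, y, z in degrees. A call has 1 to 20 rows; each row is the pose to reach, as a shift and turn from the pose commanded when the call began, along the tool's axes at that moment; what a row does not reach only later rows make up. A row lasts 1/10 s, in which the tool goes at most 50 mm and 8.59 degrees, less where a joint would pass 70% of its speed; a pose out of reach is approached as far as the arm can. A call with a gripper value outside its range is refused whole. The fingers move at their own pace and stop on an object; "force" is the grip in N (left out, the last holds). Time passes only in rows, so rows that repeat a pose let the fingers close. It gives the time, the measured TCP pose, the force, the opening and the grip force at its end, in the units of the state.
- ctrl.get_obs(): the state, without advancing time (a new reading comes with each control period).
- ctrl.snapshot(name): name is "scene" or "top" or "wrist"; returns the picture (384x512x3 uint8, red, green, blue); there is no depth.
- ctrl.camera_params(name): a dict with "intrinsics" (3x3 intrinsics, pixels), "world_to_cam" (4x4, takes a point from world to camera coordinates). Camera axes: x right, y down, z forward; pixel columns grow to the right and rows downward; lengths in mm; the calibration is good to about 2 mm. A picture is of the moment at which its call begins: read the wrist's pose just before it. camera_params takes no time and is no camera call; for the wrist camera it gives the pose at the moment of the call.
- ctrl.sign_off(): hands the job in; it is judged then, once.
Trained networks look in the newest picture that a camera, given by its name, has taken for a name from the list of things; names that differ only in an ending like _2 or _b are one class to them, and where a whole thing is asked for, a point or a joint stands for the part that bears it (a point fixed in the world has none). Each returns a list of dicts, best first, with "p" (0 to 1); they miss things now and then, are a little off and sometimes report something else, mostly with a low value. They report only what shows in the picture. A call takes as long as a camera call. They do not tell look-alikes from the thing itself.
- ctrl.regions_of(camera, thing): "mask" (384x512 bool, what is visible of it) and "box" ([left, top, width, height] in pixels, round what is visible of it).
The state is a dict: "clock": time; "qpos": joint angles; "qd": joint speeds; "tau": joint torques, N m; "ee_pos": TCP position; "tool_rot": TCP orientation; "ft_force": force on the tool from outside, world axes, zero at the start; "torque": the same for the moment, N m; "gripper_width": finger opening in mm; "finger_force": force on a finger pad.
Only numpy, scipy, OpenCV 4.12 (cv2) and the standard library are available. Lean on these libraries where they do the work, as an engineer would, in place of code of your own. Each camera call takes 0.05 s, during which the arm holds its last target. There are 200 camera calls.

## Working session

There is one attempt and no reset: what is moved stays moved. The work goes in short steps, Python scripts to look and compute and a tool call to move; the robot and the scene stay as the last step left them, time stands still between calls to the robot, and variables do not carry over. Pictures are saved under pics/ and viewed, at most 10 in all, crops included, and the job is handed in when it is done.

Besides the shell and the picture viewer there is one more tool, called after ">>>" by a JSON object that holds its "op" and its "data", one argument or row to a line. apply_moves: Moves the arm, as the interface text tells. Its arguments: {"type":"object","properties":{"targets":{"type":"array","items":{"type":"number"}},"force":{"type":"number"}},"required":["targets"]}

```bash
mkdir -p pics
cat > h.py <<'E'
import numpy as np, cv2
from workcell import ctrl
def cam(n):
    p=ctrl.camera_params(n); return np.array(p["intrinsics"]),np.array(p["world_to_cam"])
def ray(n,uv):
    K,T=cam(n); d=T[:3,:3].T@np.linalg.solve(K,[uv[0],uv[1],1.]); return -T[:3,:3].T@T[:3,3],d
def atz(n,uv,z):
    o,d=ray(n,uv); return o+d*(z-o[2])/d[2]
def proj(n,P):
    K,T=cam(n); q=T[:3,:3]@np.asarray(P,float)+T[:3,3]; q=K@q; return q[:2]/q[2]
def save(n,f,crop=None,s=1):
    im=ctrl.snapshot(n)[:,:,::-1]
    if crop: l,t,r,b=crop; im=im[t:b,l:r]
    cv2.imwrite("pics/"+f,cv2.resize(im,None,fx=s,fy=s,interpolation=cv2.INTER_CUBIC))
E
python3 - <<'E'
from h import *
a=ctrl.snapshot("top"); b=ctrl.snapshot("scene")
o=np.vstack([a,b])[:,:,::-1]
cv2.imwrite("pics/a.png",cv2.resize(np.hstack([a,b])[:,:,::-1],(800,300)))
cv2.imwrite("pics/top.png",cv2.resize(a[:,:,::-1],(800,600),interpolation=cv2.INTER_CUBIC))
cv2.imwrite("pics/scene.png",cv2.resize(b[:,:,::-1],(800,600),interpolation=cv2.INTER_CUBIC))
for n in ["top","scene"]:
    for t in ["egg_stand","handle_grip","egg_center","tongs","salt_shaker","tomato"]:
        for r in ctrl.regions_of(n,t)[:3]:
            m=r["mask"]; ys,xs=np.nonzero(m); print(n,t,round(r["p"],2),np.round(r["box"]),len(xs),xs.mean().round(1),ys.mean().round(1))
    o,d=ray(n,(256,192)); print(n,o.round(),d.round(2))
E
```

```text
top egg_stand 0.6 [161. 174.  79.  82.] 3127 201.1 214.9
top handle_grip 0.93 [168. 184.  50.  63.] 408 192.1 212.1
top egg_center 0.71 [191. 206.  16.  16.] 165 199.4 214.6
top egg_center 0.54 [358. 259.  20.  14.] 231 367.5 266.6
top tongs 0.65 [293. 201.  49.  96.] 614 325.2 248.9
top salt_shaker 0.65 [178. 127.  12.  20.] 306 184.8 136.9
top salt_shaker 0.48 [194. 205.  12.  17.] 141 199.8 214.5
top tomato 0.82 [228. 142.  31.  33.] 690 242.2 159.0
top [ 469. -261. 1106.] [ 0.14  0.03 -0.99]
scene egg_stand 0.63 [162. 163.  76.  70.] 2320 196.9 208.4
scene handle_grip 0.8 [160. 163.  62.  45.] 280 189.0 174.7
scene handle_grip 0.23 [190. 190.  14.  19.] 247 197.3 196.7
scene egg_center 0.82 [306. 306.  21.  26.] 443 316.6 320.2
scene egg_center 0.59 [188. 189.  18.  20.] 261 197.4 196.4
scene tongs 0.75 [261. 244.  55.  87.] 583 283.8 294.5
scene salt_shaker 0.8 [227. 157.   9.  25.] 271 231.3 167.8
scene salt_shaker 0.45 [187. 188.  16.  17.] 240 197.5 196.4
scene tomato 0.67 [247. 179.  25.  33.] 537 259.8 195.6
scene [  13. -633.  606.] [ 0.69  0.45 -0.56]
```

View pics/top.png

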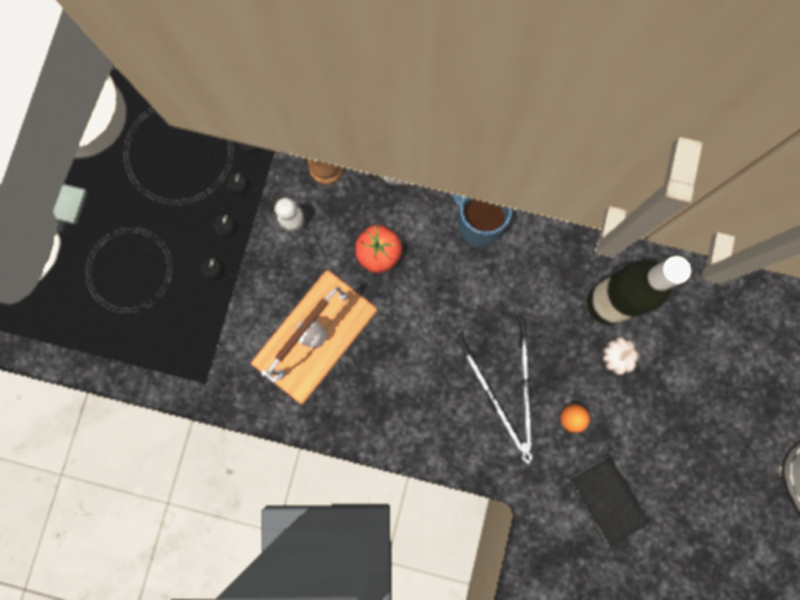

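View pics/scene.png

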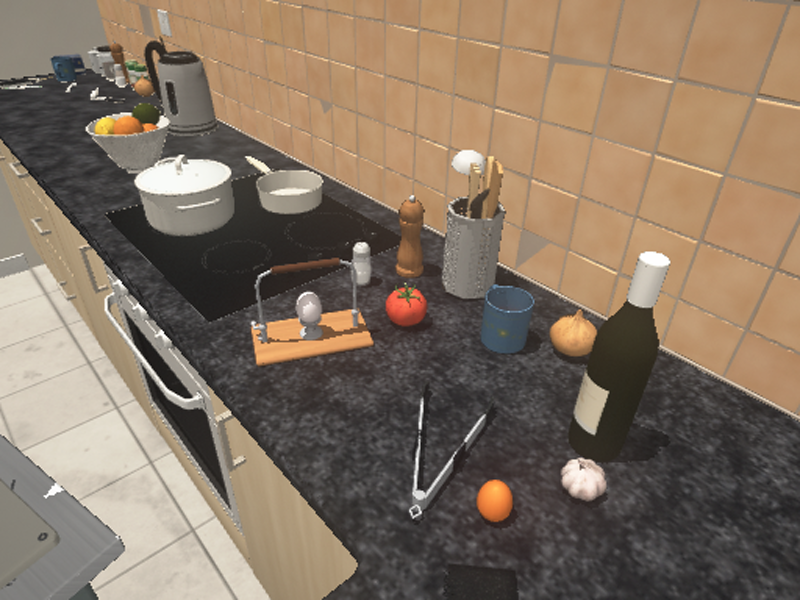

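The top view shows the stand at about (315,337) with a white egg. Its handle bar runs from (275,370) to (335,280). The tongs' ring is at (527,458) and their tips at (462,335) and (522,320). There are two candidate eggs: the white one in the cup at (312,335) top, and the orange one at (575,418) top and (494,500) scene. The white one in the cup fits the description, since the orange one is the look-alike. The scene view agrees.

Run:
```python
from h import *
s=.64
a=ctrl.snapshot("top")
hsv=cv2.cvtColor(a,cv2.COLOR_RGB2HSV)
m=cv2.inRange(hsv,(8,110,90),(25,255,255)); m[:, :150]=0; m[:,260:]=0; m[:165]=0; m[270:]=0
ys,xs=np.nonzero(m); hull=cv2.convexHull(np.c_[xs,ys].astype(np.int32))[:,0]
P=np.array([atz("top",p,10)[:2] for p in hull],np.float32)
r=cv2.minAreaRect(P); print("foot",r, cv2.boxPoints(r).round())
for r in ctrl.regions_of("top","tongs")[:1]:
    ys,xs=np.nonzero(r["mask"]); P=np.array([atz("top",(x,y),20)[:2] for x,y in zip(xs,ys)],np.float32)
    t=cv2.minEnclosingTriangle(P)[1]; print("tongs tri",t.reshape(-1,2).round())
for n,p in dict(ring=(527,458),tl=(462,335),tr=(522,320),pivot=(526,448)).items(): print(n,atz("top",np.array(p)*s,20).round())
# scene-based tongs
for n,p in dict(ring=(416,512),tl=(427,387),tr=(490,409)).items(): print("sc",n,atz("scene",np.array(p)*s,15).round())
def tri(p,q):
    o1,d1=ray("top",p);o2,d2=ray("scene",q)
    t=np.linalg.lstsq(np.c_[d1,-d2],o2-o1,rcond=None)[0]; A=o1+t[0]*d1;B=o2+t[1]*d2; return ((A+B)/2).round(),np.linalg.norm(A-B).round(1)
ctrl.snapshot("scene")
c=lambda n,t:(lambda m:np.array([np.nonzero(m)[1].mean(),np.nonzero(m)[0].mean()]))(ctrl.regions_of(n,t)[0]["mask"])
g=lambda n:[r for r in ctrl.regions_of(n,"handle_grip")][0]["box"]
print("grip ends",tri(np.array((275,370))*s,np.array((272,268))*s))
print("bar",tri(c("top","handle_grip"),np.array((307,266))*s))
print("egg",tri((199.4,214.6),(197.4,196.4)))
print("tom",tri((242.2,159),(259.8,195.6)),"salt",tri((184.8,136.9),(231.3,167.8)))
o=ctrl.get_obs(); print(o["tool_rot"],o["clock"],o["gripper_width"])
```

```text
foot ((598.4266967773438, -114.61691284179688), (111.63191223144531, 277.0585632324219), 51.326683044433594) [[ 455.  -72.]
 [ 672. -245.]
 [ 741. -158.]
 [ 525.   16.]]
ring [ 368. -432.   20.]
tl [ 565. -334.   20.]
tr [ 588. -432.   20.]
pivot [ 384. -431.   20.]
sc ring [ 370. -435.   15.]
sc tl [ 565. -331.   15.]
sc tr [ 579. -432.   15.]
grip ends (array([512., -66., 163.]), np.float64(15.2))
bar (array([567., -96., 150.]), np.float64(1.7))
egg (array([563., -97.,  72.]), np.float64(0.3))
tom (array([ 708., -199.,   34.]), np.float64(0.6)) salt (array([765., -54.,  48.]), np.float64(1.2))
[[-9.29482943e-01  3.68865096e-01  1.65912278e-05]
 [ 3.68865096e-01  9.29482942e-01  3.50564003e-05]
 [-2.49018077e-06  3.87042509e-05 -9.99999999e-01]] 0.9 85.32374079489553
```

Run:
```python
from h import *
s=.64
C=np.array([atz("top",np.array(p)*s,10)[:2] for p in [(330,271),(377,309),(302,403),(252,364)]])
print(C.round(), C.mean(0).round(1),[np.linalg.norm(C[i]-C[(i+1)%4]).round() for i in range(4)])
for i,j in ((3,0),(2,1)): d=C[j]-C[i]; print(np.degrees(np.arctan2(d[1],d[0])))
a=ctrl.snapshot("top"); hsv=cv2.cvtColor(a,cv2.COLOR_RGB2HSV)
m=cv2.inRange(hsv,(8,110,90),(25,255,255)); 
n,l,st,ce=cv2.connectedComponentsWithStats(cv2.morphologyEx(m,cv2.MORPH_CLOSE,np.ones((5,5))))
k=l[225,205]; k=k or l[222,182]
ys,xs=np.nonzero(l==k); print(st[k])
P=np.array([atz("top",p,10)[:2] for p in zip(xs,ys)],np.float32)
r=cv2.minAreaRect(P); print(r,cv2.boxPoints(r).round())
```

```text
[[ 676. -117.]
 [ 611. -195.]
 [ 459.  -73.]
 [ 523.   10.]] [567.3 -93.5] [np.float64(102.0), np.float64(195.0), np.float64(105.0), np.float64(199.0)]
-39.70069402446146
-38.83656472331964
[ 161  173   80   86 3009]Traceback (most recent call last):
  File "<stdin>", line 11, in <module>
  File "h.py", line 8, in atz
    o,d=ray(n,uv); return o+d*(z-o[2])/d[2]
        ~~~^^^^^^
  File "h.py", line 6, in ray
    K,T=cam(n); d=T[:3,:3].T@np.linalg.solve(K,[uv[0],uv[1],1.]); return -T[:3,:3].T@T[:3,3],d
        ~~~^^^
  File "h.py", line 4, in cam
    p=ctrl.camera_params(n); return np.array(p["intrinsics"]),np.array(p["world_to_cam"])
ValueError: time passes only in moves, steps and waits
```

```bash
cat >> h.py <<'E'
def go(*tg):
    "targets (x,y,z,yangle) in mm/deg -> tool shifts (m), turn deg about tool z"
    o=ctrl.get_obs(); R=np.array(o["tool_rot"]);p=np.array(o["ee_pos"]); a0=np.degrees(np.arctan2(R[1,1],R[0,1]))
    print("t",o["clock"],"p",p.round(1),"a",a0.round(2),"z",R[:,2].round(4))
    for t in tg: print((R.T@(np.array(t[:3])-p)/1000).round(4), round(-((t[3]-a0+180)%360-180),2))
E
python3 -c "
from h import *
go((550,-130,330,50.7))"
```

```text
t 0.95 p [230.5 580.9 231.3] a 68.36 z [ 0.  0. -1.]
[-0.5592 -0.543  -0.0987] 17.66
```

>>> {"op": "apply_moves", "data": {
  "targets": [0.05,0,0,-0.08,0,0,0,0.05,-0.559,-0.543,-0.099,0,0,17.7,0.05,-0.559,-0.543,-0.099,0,0,17.7,0.05,-0.559,-0.543,-0.099,0,0,17.7,0.05,-0.559,-0.543,-0.099,0,0,17.7,0.05,-0.559,-0.543,-0.099,0,0,17.7,0.05,-0.559,-0.543,-0.099,0,0,17.7,0.05,-0.559,-0.543,-0.099,0,0,17.7,0.05,-0.559,-0.543,-0.099,0,0,17.7,0.05,-0.559,-0.543,-0.099,0,0,17.7,0.05,-0.559,-0.543,-0.099,0,0,17.7,0.05,-0.559,-0.543,-0.099,0,0,17.7,0.05,-0.559,-0.543,-0.099,0,0,17.7,0.05,-0.559,-0.543,-0.099,0,0,17.7,0.05,-0.559,-0.543,-0.099,0,0,17.7,0.05,-0.559,-0.543,-0.099,0,0,17.7,0.05,-0.559,-0.543,-0.099,0,0,17.7,0.05,-0.559,-0.543,-0.099,0,0,17.7,0.05,-0.559,-0.543,-0.099,0,0,17.7,0.05,-0.559,-0.543,-0.099,0,0,17.7]
}}

```text
clock: 2.95
ee_pos: [549.2, -129.0, 330.1]
tool_rot: [[-0.774, 0.634, -0.001], [0.634, 0.774, 0.0], [0.001, -0.0, -1.0]]
ft_force: [0.8, 0.6, -0.5]
gripper_width: 50.0
finger_force: 0.0
```

Run:
```python
from h import *
go((550,-130,330,50.7))
save("wrist","w1.png",None,1.5)
o,d=ray("wrist",(256,192)); print(o.round(),d.round(2))
for t in ["handle_grip","egg_center","egg_stand","tongs"]:
    for r in ctrl.regions_of("wrist",t)[:2]:
        ys,xs=np.nonzero(r["mask"]); print(t,round(r["p"],2),r["box"],len(xs),xs.mean().round(1),ys.mean().round(1))
```

```text
t 2.95 p [ 549.2 -129.   330.1] a 50.69 z [-8.e-04  5.e-04 -1.e+00]
[-0.0012 -0.0002  0.0001] -0.01
[498. -85. 473.] [ 0.21 -0.15 -0.97]
handle_grip 0.73 [282.5, 67.1, 23.2, 171.3] 1923 289.1 151.4
egg_center 0.7 [272.7, 132.7, 31.4, 36.2] 519 282.3 151.7
egg_center 0.5 [1.4, 245.7, 11.2, 25.9] 273 4.9 256.2
egg_stand 0.66 [241.1, 69.0, 84.5, 168.0] 11545 281.5 140.9
tongs 0.96 [1.6, 185.4, 152.0, 107.6] 3620 67.5 233.2
```

View pics/w1.png

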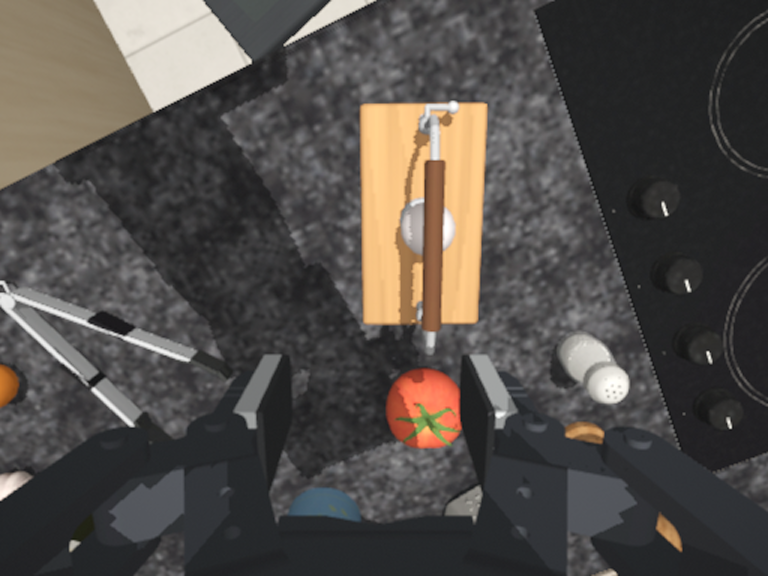

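The wrist view shows the foot with corners (360,103), (488,102), (479,323) and (363,324). The bar runs from (434,160) to (432,330), and the tongs' finger pads are at (110,323) and (93,380). All of these are in view pixels at 1.5x.

Run:
```python
from h import *
z=lambda p,h: atz("wrist",np.array(p)/1.5,h)
C=np.array([z(p,10)[:2] for p in [(360,103),(488,102),(479,323),(363,324)]])
print(C.round(1),C.mean(0).round(1),[np.linalg.norm(C[i]-C[(i+1)%4]).round() for i in range(4)])
an=lambda d:np.degrees(np.arctan2(d[1],d[0])).round(1)
print("y axes",an(C[0]-C[3]),an(C[1]-C[2]),"x",an(C[1]-C[0]),an(C[2]-C[3]))
A,B=z((434,160),150),z((432,330),150); print("bar",A.round(),B.round(),((A+B)/2).round(1),an(A-B),np.linalg.norm(A-B))
a,b=z((110,323),26),z((93,380),26); print("pads",a.round(1),b.round(1),((a+b)/2).round(1),np.linalg.norm(a-b).round(),an(a-b))
r=z((3,290),26); t=(z((228,372),13)+z((150,432),13))/2; print(r.round(),t.round(1),an((a+b)/2-r), an(t-r))
```

```text
[[ 460.1  -69.7]
 [ 528.5   15.3]
 [ 684.1 -108.1]
 [ 614.7 -194.4]] [571.8 -89.2] [np.float64(109.0), np.float64(199.0), np.float64(111.0), np.float64(199.0)]
y axes 141.1 141.6 x 51.2 51.2
bar [526. -60. 150.] [ 612. -128.  150.] [568.8 -94.4 150. ] 141.8 110.03546772109016
pads [ 462.5 -370.2   26. ] [ 491.6 -424.8   26. ] [ 477.1 -397.5   26. ] 62.0 118.0
[ 380. -422.   26.] [ 567.7 -379.8   13. ] 14.0 12.6
```

```bash
python3 -c "
from h import *
go((569,-94,200,51.2),(569,-94,133,51.2))"
```

```text
t 3.2 p [ 549.6 -129.1  330.5] a 50.73 z [ 2.e-04 -0.e+00 -1.e+00]
[0.0072 0.0394 0.1305] -0.47
[0.0072 0.0394 0.1975] -0.47
```

>>> {"op": "apply_moves", "data": {
  "targets": [0.05,0.007,0.039,0.04,0,0,-0.5,0.05,0.007,0.039,0.08,0,0,-0.5,0.05,0.007,0.039,0.12,0,0,-0.5,0.05,0.007,0.039,0.16,0,0,-0.5,0.05,0.007,0.039,0.197,0,0,-0.5,0.05,0.007,0.039,0.197,0,0,-0.5,0.005,0.007,0.039,0.197,0,0,-0.5,0.005,0.007,0.039,0.197,0,0,-0.5,0.005,0.007,0.039,0.197,0,0,-0.5,0.005,0.007,0.039,0.197,0,0,-0.5,0.005,0.007,0.039,0.197,0,0,-0.5],
  "force": 25
}}

```text
clock: 4.3
ee_pos: [570.7, -95.7, 135.8]
tool_rot: [[-0.779, 0.627, 0.004], [0.627, 0.779, -0.001], [-0.004, 0.002, -1.0]]
ft_force: [-0.6, 0.7, 8.4]
gripper_width: 12.0
finger_force: 24.8
```

Run:
```python
from h import *
s=np.array([571.8,-89.2]); e=np.array([.6266,.7793])
o=ctrl.get_obs(); p=np.array(o["ee_pos"]); print((p[:2]-s)@e, (p[:2]-s)@[-.7793,.6266])
T=[]
for th in np.arange(0,1.53,.15):
    x=110*np.sin(th);T.append((*(s+e*x+np.array([-.7793,.6266])*((p[:2]-s)@[-.7793,.6266])),133-110+110*np.cos(th),51.2))
go(*T)
```

```text
-5.705100220542071 -3.2115809970515654
t 4.3 p [570.7 -95.7 135.8] a 51.15 z [ 4.3e-03 -7.0e-04 -1.0e+00]
[0.     0.0057 0.0028] -0.05
[0.     0.0221 0.004 ] -0.05
[0.0001 0.0382 0.0078] -0.05
[0.0001 0.0535 0.0138] -0.05
[0.0001 0.0678 0.0221] -0.05
[0.0002 0.0806 0.0324] -0.05
[0.0002 0.0918 0.0446] -0.05
[0.0003 0.101  0.0582] -0.05
[0.0004 0.1081 0.0731] -0.05
[0.0004 0.1128 0.0889] -0.05
[0.0005 0.1152 0.1052] -0.05
```

>>> {"op": "apply_moves", "data": {
  "targets": [0.005,0,0.0057,0,0,0,0,0.005,0,0.0139,0,0,0,0,0.005,0,0.0221,0.001,0,0,0,0.005,0,0.0302,0.003,0,0,0,0.005,0,0.0382,0.005,0,0,0,0.005,0,0.046,0.008,0,0,0,0.005,0,0.0535,0.011,0,0,0,0.005,0,0.061,0.015,0,0,0,0.005,0,0.0678,0.019,0,0,0,0.005,0,0.0745,0.0245,0,0,0,0.005,0,0.0806,0.0296,0,0,0,0.005,0,0.0865,0.0358,0,0,0,0.005,0,0.0918,0.0418,0,0,0,0.005,0,0.097,0.0486,0,0,0,0.005,0,0.101,0.0554,0,0,0,0.005,0,0.105,0.063,0,0,0,0.005,0,0.1081,0.0703,0,0,0,0.005,0,0.111,0.078,0,0,0,0.005,0,0.1128,0.0861,0,0,0,0.005,0,0.114,0.094,0,0,0]
}}

```text
clock: 6.3
ee_pos: [640.2, -7.6, 39.8]
tool_rot: [[-0.779, 0.627, -0.002], [0.627, 0.779, -0.002], [0.0, -0.003, -1.0]]
ft_force: [-13.5, -14.8, 48.3]
gripper_width: 11.8
finger_force: 30.1
```

>>> {"op": "apply_moves", "data": {
  "targets": [0.04,0,0,0,0,0,0,0.04,0,0,0,0,0,0,0.04,0,0,0,0,0,0,0.04,0,0,-0.03,0,0,0,0.04,0,0,-0.08,0,0,0,0.04,0,-0.04,-0.13,0,0,0,0.04,0,-0.08,-0.18,0,0,0,0.04,0,-0.12,-0.22,0,0,0,0.04,0,-0.14,-0.26,0,0,0,0.04,0,-0.14,-0.26,0,0,0]
}}

```text
clock: 7.3
ee_pos: [552.3, -116.7, 302.6]
tool_rot: [[-0.778, 0.628, 0.003], [0.628, 0.778, -0.001], [-0.003, 0.002, -1.0]]
ft_force: [-0.3, -0.9, 0.1]
gripper_width: 40.1
finger_force: 0.0
```

Run:
```python
from h import *
save("wrist","w2.png",None,1.5)
go((478,-399,150,-76))
print(ctrl.get_obs()["ft_force"])
for t in ["handle_grip","egg_center"]:
    for r in ctrl.regions_of("wrist",t)[:2]:
        ys,xs=np.nonzero(r["mask"]); print(t,round(r["p"],2),r["box"],len(xs),atz("wrist",(xs.mean(),ys.mean()),53 if t[0]=="h" else 75).round(1))
```

```text
t 7.35 p [ 552.9 -118.1  305.7] a 51.08 z [ 0.0069 -0.0023 -1.    ]
[-0.1171 -0.266   0.1558] 127.08
[ 0.47760617 -1.66476163  2.60283836]
handle_grip 0.6 [269.0, 71.6, 114.4, 153.4] 1964 [617.  -16.4  53. ]
egg_center 0.89 [262.8, 138.1, 35.5, 38.4] 1184 [569.3 -87.8  75. ]
egg_center 0.68 [249.8, 256.5, 49.4, 56.7] 2368 [ 688.  -184.9   75. ]
```

View pics/w2.png

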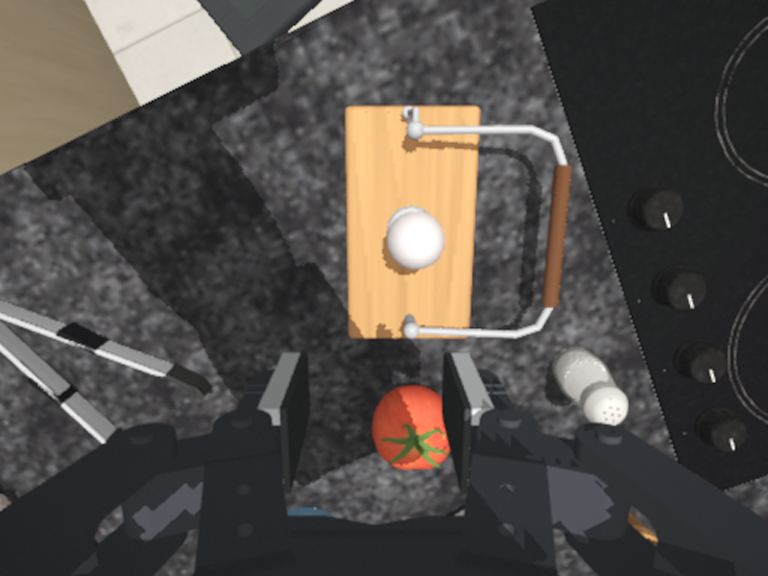

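The handle is folded, with the bar running from (563,168) to (551,305). The egg is still in its cup at (415,238). I'll check the handle angle from the bar's position.

Run:
```python
from h import *
s=np.array([571.8,-89.2]); e=np.array([.6266,.7793]);f=np.array([-.7793,.6266])
for h in (53,60,70,80):
    A,B=[atz("wrist",np.array(p)/1.5,h)[:2] for p in((563,167),(551,305))]
    m=(A+B)/2-s; print(h,"len",np.linalg.norm(A-B).round(1),"x",(m@e).round(1),"expected",(110**2-(h-40)**2)**.5)
K,T=cam("wrist")
# stand from this view
C=np.array([atz("wrist",np.array(p)/1.5,10)[:2] for p in [(345,107),(480,107),(470,338),(348,338)]]); print(C.mean(0),[np.linalg.norm(C[i]-C[(i+1)%4]).round() for i in range(4)])
a=lambda d:np.degrees(np.arctan2(d[1],d[0])); print(a(C[0]-C[3]),a(C[1]-C[2]))
```

```text
53 len 107.1 x 109.8 expected 109.2291169972549
60 len 105.2 x 107.3 expected 108.16653826391968
70 len 102.4 x 103.7 expected 105.83005244258362
80 len 99.7 x 100.1 expected 102.46950765959599
[572.03420048 -89.00570791] [np.float64(108.0), np.float64(197.0), np.float64(110.0), np.float64(196.0)]
140.97320537075188 141.58105792652898
```

>>> {"op": "apply_moves", "data": {
  "targets": [0.0854,-0.117,-0.266,0.06,0,0,127,0.0854,-0.117,-0.266,0.06,0,0,127,0.0854,-0.117,-0.266,0.06,0,0,127,0.0854,-0.117,-0.266,0.06,0,0,127,0.0854,-0.117,-0.266,0.06,0,0,127,0.0854,-0.117,-0.266,0.06,0,0,127,0.0854,-0.117,-0.266,0.06,0,0,127,0.0854,-0.117,-0.266,0.06,0,0,127,0.0854,-0.117,-0.266,0.06,0,0,127,0.0854,-0.117,-0.266,0.06,0,0,127,0.0854,-0.117,-0.266,0.06,0,0,127,0.0854,-0.117,-0.266,0.06,0,0,127,0.0854,-0.117,-0.266,0.06,0,0,127,0.0854,-0.117,-0.266,0.06,0,0,127,0.0854,-0.117,-0.266,0.06,0,0,127,0.0854,-0.117,-0.266,0.06,0,0,127,0.0854,-0.117,-0.266,0.06,0,0,127,0.0854,-0.117,-0.266,0.06,0,0,127]
}}

```text
clock: 9.25
ee_pos: [477.2, -395.7, 238.4]
tool_rot: [[0.969, 0.247, -0.001], [0.247, -0.969, 0.001], [-0.001, -0.001, -1.0]]
ft_force: [0.1, -0.8, -0.2]
gripper_width: 85.6
finger_force: 0.0
```

Run:
```python
from h import *
save("wrist","w3.png",None,1.5)
go((478,-399,150,-76))
o,d=ray("wrist",(256,192)); print(o.round(),d.round(2))
```

```text
t 9.3 p [ 477.2 -395.8  238.7] a -75.72 z [-6.e-04  7.e-04 -1.e+00]
[0.0001 0.0034 0.0887] 0.28
[ 542. -378.  381.] [-0.24 -0.08 -0.97]
```

View pics/w3.png

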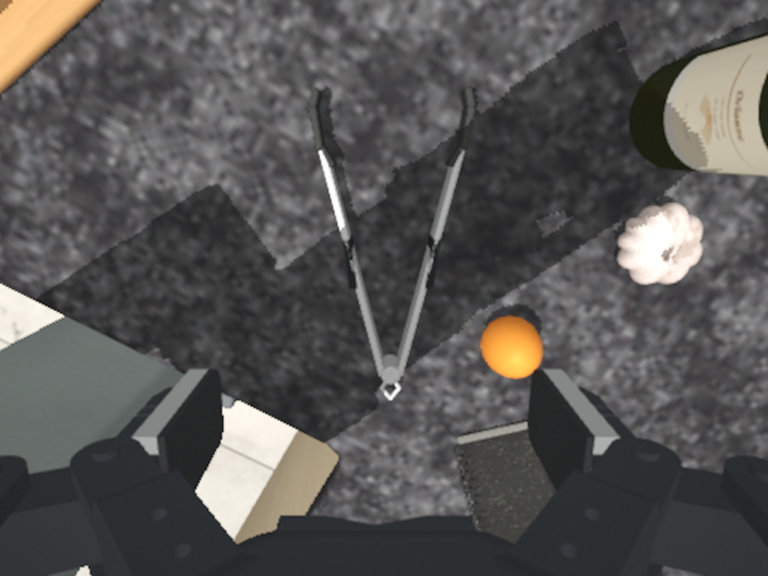

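The tongs are clear in this view: pivot (391,368), ring end (391,399), finger pads about (349,265) and (433,255), tips (322,92) and (467,90).

Run:
```python
from h import *
z=lambda p,h=26: atz("wrist",np.array(p)/1.5,h)[:2]
an=lambda d:np.degrees(np.arctan2(d[1],d[0])).round(1)
ring,piv=z((391,399),15),z((391,368)); tl,tr=z((322,92)),z((467,90)); a,b=z((349,262)),z((432,257))
t=(tl+tr)/2;u=(t-piv)/np.linalg.norm(t-piv)
print(ring.round(),piv.round(),tl.round(),tr.round(),"pads",a.round(),b.round(),((a+b)/2).round(1))
print("len",np.linalg.norm(t-piv),"expect 207; tipsep",np.linalg.norm(tl-tr),"yaw",an(u),an(t-ring),an(tl-tr)-90,an(a-b)-90,"padsep",np.linalg.norm(a-b))
print("orig from pivot",(piv+90*u).round(1),"from tips",(t-117*u).round(1))
go((*(piv+90*u),60,-90+an(u)))
```

```text
[ 363. -436.] [ 393. -428.] [ 570. -335.] [ 594. -426.] pads [ 464. -378.] [ 482. -434.] [ 473.4 -406.1]
len 194.48053399222792 expect 207; tipsep 94.21554001534356 yaw 14.1 14.3 15.0 17.799999999999997 padsep 58.762383698566374
orig from pivot [ 480.7 -405.7] from tips [ 468.5 -408.7]
t 9.3 p [ 477.2 -395.8  238.7] a -75.72 z [-6.e-04  7.e-04 -1.e+00]
[0.0011 0.0106 0.1787] 0.18
```

>>> {"op": "apply_moves", "data": {
  "targets": [0.0854,-0.006,0.01,0.04,0,0,0,0.0854,-0.006,0.01,0.08,0,0,0,0.0854,-0.006,0.01,0.12,0,0,0,0.0854,-0.006,0.01,0.15,0,0,0,0.0854,-0.006,0.01,0.168,0,0,0,0.0854,-0.006,0.01,0.168,0,0,0]
}}

```text
clock: 9.9
ee_pos: [472.1, -405.9, 68.3]
tool_rot: [[0.969, 0.245, -0.004], [0.245, -0.969, 0.004], [-0.003, -0.005, -1.0]]
ft_force: [-0.4, 0.7, -0.6]
gripper_width: 85.2
finger_force: 0.0
```

Run:
```python
from h import *
save("wrist","w4.png",None,1.5)
go((474,-407,70,-75.7))
for x in (-18,0,18): print(x,[(proj("wrist",(474+x*.969+y*-.247,-407+x*.247+y*.969,26))*1.5).round() for y in (-32,32)])
```

```text
t 9.95 p [ 473.1 -406.8   70.2] a -75.8 z [-0.002   0.0018 -1.    ]
[0.0008 0.0004 0.0002] -0.1
-18 [array([462., 373.]), array([300., 373.])]
0 [array([464., 330.]), array([298., 330.])]
18 [array([466., 285.]), array([296., 285.])]
```

View pics/w4.png

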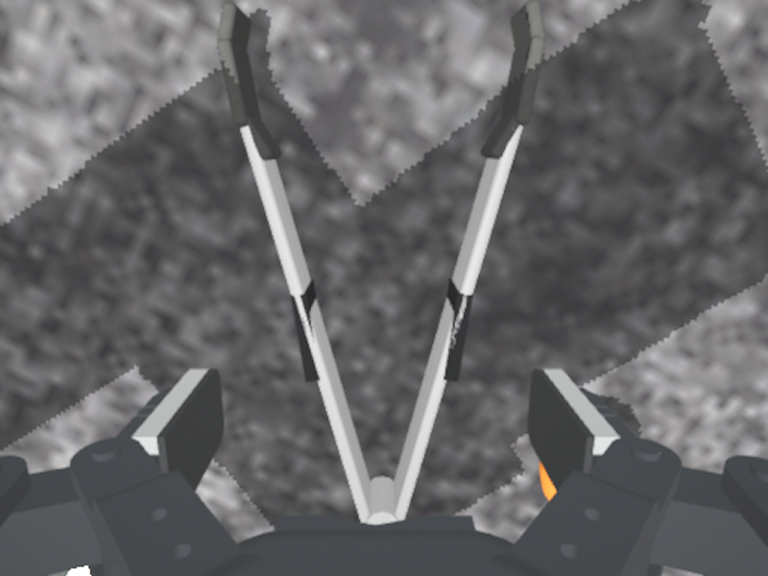

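The tongs are centred between the fingers, with the finger pads at (300,337) and (465,337) as predicted. I'll descend, squeeze to 52 mm and lift slightly.

>>> {"op": "apply_moves", "data": {
  "targets": [0.0854,-0.001,0,0.025,0,0,0,0.0854,-0.001,0,0.045,0,0,0,0.0854,-0.001,0,0.06,0,0,0,0.0854,-0.001,0,0.067,0,0,0,0.0854,-0.001,0,0.067,0,0,0,0.052,-0.001,0,0.067,0,0,0,0.052,-0.001,0,0.067,0,0,0,0.052,-0.001,0,0.067,0,0,0,0.052,-0.001,0,0.067,0,0,0,0.052,-0.001,0,0.067,0,0,0,0.052,-0.001,0,0.067,0,0,0],
  "force": 40
}}

```text
clock: 11.05
ee_pos: [475.7, -409.6, 8.4]
tool_rot: [[0.97, 0.244, 0.006], [0.244, -0.97, -0.004], [0.005, 0.006, -1.0]]
ft_force: [-0.0, 2.8, 19.4]
gripper_width: 52.2
finger_force: 13.3
```

>>> {"op": "apply_moves", "data": {
  "targets": [0.052,0,0,-0.01,0,0,0,0.052,0,0,-0.03,0,0,0,0.052,0,0,-0.06,0,0,0,0.052,0,0,-0.1,0,0,0,0.052,0,0,-0.14,0,0,0,0.052,0,0,-0.17,0,0,0,0.052,0,0,-0.17,0,0,0,0.052,0,0,-0.17,0,0,0]
}}

```text
clock: 11.85
ee_pos: [472.9, -407.7, 175.4]
tool_rot: [[0.97, 0.245, 0.001], [0.245, -0.97, -0.001], [0.001, 0.002, -1.0]]
ft_force: [0.1, 0.4, -1.2]
gripper_width: 51.9
finger_force: 7.4
```

Run:
```python
from h import *
save("wrist","w5.png",None,1.5)
o=ctrl.get_obs(); print(o["ft_force"],o["gripper_width"],o["finger_force"])
go((474,-407,70,-75.7))
p=o["ee_pos"];R=np.array(o["tool_rot"])
for zz in (-10,0,10,20): # tongs origin height rel. TCP
    f=lambda x,y,h: (proj("wrist",p+R@np.array([x,y,-(zz+h)]))*1.5).round()
    print(zz,"pivot top",f(-90,0,26),"tips top",f(117,-48,26),f(117,48,26),"jaw",f(95,0,13))
```

```text
[-0.7646355   0.33997381 -1.12180781] 52.17975902517157 7.378178687067702
t 11.9 p [ 472.2 -407.2  174.1] a -75.84 z [-5.e-04  4.e-04 -1.e+00]
[0.0018 0.0003 0.1041] -0.14
-10 pivot top [380. 663.] tips top [157. -91.] [608. -91.] jaw [381.  36.]
0 pivot top [380. 696.] tips top [ 136. -114.] [ 631. -114.] jaw [382.  27.]
10 pivot top [381. 732.] tips top [ 110. -143.] [ 659. -143.] jaw [383.  15.]
20 pivot top [381. 774.] tips top [  78. -179.] [ 693. -179.] jaw [383.   2.]
```

View pics/w5.png

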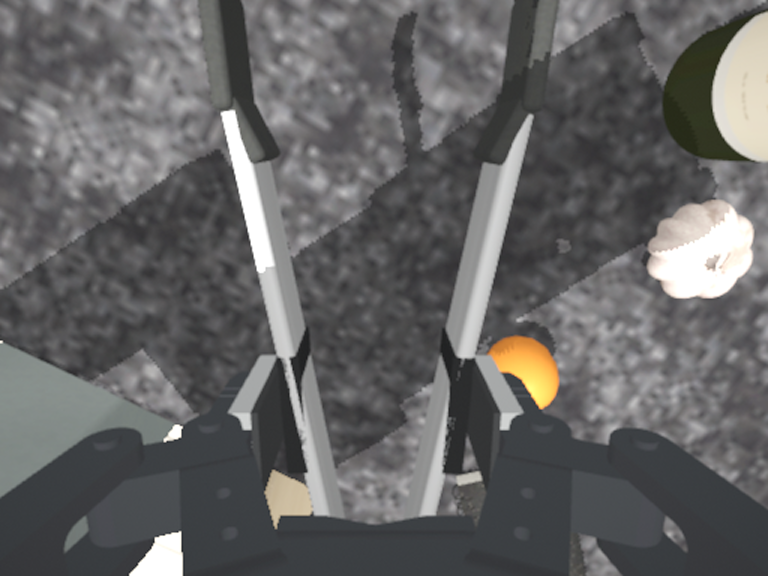

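Run:
```python
from h import *
from scipy.optimize import least_squares
K,T=cam("wrist"); o=ctrl.get_obs(); R=np.array(o["tool_rot"]);p=np.array(o["ee_pos"])
# tool->cam
Rc=T[:3,:3]@R; tc=T[:3,:3]@p+T[:3,3]
def pr(q): c=K@(Rc@q+tc); return c[:2]/c[2]*1.5
def inv(uv,z):
    d=Rc.T@np.linalg.solve(K,[uv[0]/1.5,uv[1]/1.5,1]); c=-Rc.T@tc; return c+d*(z-c[2])/d[2]
# w4: TCP z 70.2 -> feature top at tool z=70.2-26
F=[inv(u,70.2-26) for u in ((313,283),(467,283),(275,157),(485,157))]
for f in F: print("w4 tool",f.round(1))
W=np.array([(308,330),(444,330),(278,157),(485,160)],float)
def model(v):
    dx,dy,zt,th=v; out=[]
    for i,f in enumerate(F):
        s=1 if f[1]>0 else -1
        c=np.array([-90.+0,0]); q=f[:2]-c; a=-s*th; q=np.array([q[0]*np.cos(a)-q[1]*np.sin(a),q[0]*np.sin(a)+q[1]*np.cos(a)])+c
        out.append(pr(np.array([q[0]+dx,q[1]+dy,zt])))
    return (np.array(out)-W).ravel()
r=least_squares(model,[0,0,0,.07]); print(r.x.round(3),r.fun.round(1))
```

```text
w4 tool [ 19.7 -24.9  44.2]
w4 tool [19.7 32.9 44.2]
w4 tool [ 65.5 -36.9  44.2]
w4 tool [65.5 37.1 44.2]
[-2.434 -2.465 -5.898  0.072] [  3.9  -0.   16.5  -2.   -5.2   2.4 -13.4  -0.6]
```

Run:
```python
from h import *
from scipy.optimize import least_squares
K,T=cam("wrist"); o=ctrl.get_obs(); R=np.array(o["tool_rot"]);p=np.array(o["ee_pos"])
Rc=T[:3,:3]@R; tc=T[:3,:3]@p+T[:3,3]
def pr(q): c=K@(Rc@q+tc); return c[:2]/c[2]*1.5
def inv(uv,z):
    d=Rc.T@np.linalg.solve(K,[uv[0]/1.5,uv[1]/1.5,1]); c=-Rc.T@tc; return c+d*(z-c[2])/d[2]
F=[inv(u,70.2-26) for u in ((313,283),(448,283),(275,157),(485,157))]
for f in F: print("w4 tool",f.round(1))
W=np.array([(308,330),(444,332),(278,157),(485,160)],float)
def model(v,th):
    dx,dy,zt=v; out=[]
    for f in F:
        a=-np.sign(f[1])*th; c=np.array([-90.,0]); q=f[:2]-c; q=np.array([q[0]*np.cos(a)-q[1]*np.sin(a),q[0]*np.sin(a)+q[1]*np.cos(a)])+c
        out.append(pr(np.array([q[0]+dx,q[1]+dy,zt])))
    return (np.array(out)-W).ravel()
for th in (.05,.06,.067,.08):
    r=least_squares(lambda v:model(v,th),[0,0,0]); print(th,r.x.round(1),r.fun.round(1),r.cost)
print(inv((290,357),-15),inv((475,357),-15), pr(np.array([0,26,-19])),pr(np.array([11,26,0])))
```

```text
w4 tool [ 19.7 -24.9  44.2]
w4 tool [19.7 25.8 44.2]
w4 tool [ 65.5 -36.9  44.2]
w4 tool [65.5 37.1 44.2]
0.05 [-2.7 -0.8 -1.3] [ 3.  -3.2  3.5 -5.4 -8.8  5.5  2.8  2.4] 90.42071496321319
0.06 [-2.2 -0.8 -5.5] [ 4.9 -0.4  1.6 -2.6 -6.2  2.9  0.2 -0.1] 40.416731909760635
0.067 [-1.9 -0.9 -8.3] [ 6.5  1.5  0.1 -0.7 -4.1  1.2 -1.9 -1.9] 35.04350886260137
0.08 [ -1.4  -0.9 -13.2] [ 9.6  5.2 -2.9  2.9  0.1 -2.1 -6.2 -5.2] 102.39998181789944
[ 14.38920731 -24.30456397 -15.        ] [ 14.39845329  25.09092682 -15.        ] [478.46866504 413.05548337] [467.97469283 348.14753905]
```

```bash
python3 -c "
from h import *
go((512.8,-162.8,174,-38.7))"
```

```text
t 11.9 p [ 472.2 -407.2  174.1] a -75.84 z [-5.e-04  4.e-04 -1.e+00]
[ 9.910e-02 -2.271e-01  1.000e-04] -37.14
```

>>> {"op": "apply_moves", "data": {
  "targets": [0.052,0.01,-0.02,0,0,0,-3,0.052,0.02,-0.045,0,0,0,-7,0.052,0.03,-0.07,0,0,0,-11,0.052,0.04,-0.095,0,0,0,-15,0.052,0.051,-0.12,0,0,0,-19,0.052,0.062,-0.145,0,0,0,-23,0.052,0.073,-0.17,0,0,0,-27,0.052,0.084,-0.195,0,0,0,-31,0.052,0.093,-0.215,0,0,0,-34.5,0.052,0.099,-0.227,0,0,0,-37.1,0.052,0.099,-0.227,0,0,0,-37.1,0.052,0.099,-0.227,0,0,0,-37.1]
}}

```text
clock: 13.1
ee_pos: [512.9, -163.5, 173.7]
tool_rot: [[0.626, 0.78, -0.001], [0.78, -0.626, 0.0], [-0.001, -0.001, -1.0]]
ft_force: [-1.3, -0.4, 0.4]
gripper_width: 52.3
finger_force: 7.4
```

Run:
```python
from h import *
save("wrist","w6.png",None,1.5)
go((512.8,-162.8,58,-38.7))
for t in ["egg_center"]:
    for r in ctrl.regions_of("wrist",t)[:2]:
        ys,xs=np.nonzero(r["mask"]); print(t,round(r["p"],2),r["box"],len(xs),atz("wrist",(xs.mean(),ys.mean()),62).round(1))
o=ctrl.get_obs();p=o["ee_pos"];R=np.array(o["tool_rot"]);print(o["gripper_width"],o["finger_force"])
for zz in (-15,-10): print((proj("wrist",p+R@np.array([94.5,0,-(zz+13)]))*1.5).round(),(proj("wrist",p+R@np.array([94.5,0,174-60]))*1.5).round())
```

```text
t 13.15 p [ 513.  -163.9  173.9] a -38.82 z [-7.e-04 -1.e-04 -1.e+00]
[ 0.0008 -0.0008  0.1159] -0.12
egg_center 0.87 [224.9, 27.0, 55.2, 69.4] 3315 [572.  -90.1  62. ]
52.29032924004682 7.373394020833075
[378.  46.] [377.  94.]
[378.  42.] [377.  94.]
```

View pics/w6.png

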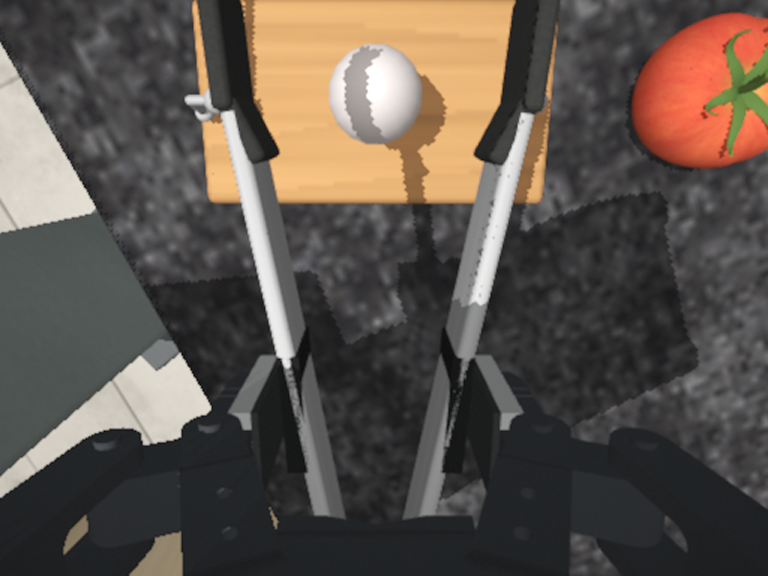

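The egg is at (375,93), within 2 px of the predicted jaw point (377,94), and midway between the arms. I'll lower straight down.

>>> {"op": "apply_moves", "data": {
  "targets": [0.052,0.001,-0.001,0.015,0,0,0,0.052,0.001,-0.001,0.035,0,0,0,0.052,0.001,-0.001,0.055,0,0,0,0.052,0.001,-0.001,0.075,0,0,0,0.052,0.001,-0.001,0.09,0,0,0,0.052,0.001,-0.001,0.105,0,0,0,0.052,0.001,-0.001,0.115,0,0,0,0.052,0.001,-0.001,0.115,0,0,0,0.052,0.001,-0.001,0.115,0,0,0]
}}

```text
clock: 14.1
ee_pos: [513.2, -162.3, 59.5]
tool_rot: [[0.626, 0.779, 0.0], [0.779, -0.626, -0.0], [-0.0, 0.0, -1.0]]
ft_force: [1.1, 0.4, -0.8]
gripper_width: 52.0
finger_force: 7.4
```

Run:
```python
from h import *
a=ctrl.snapshot("wrist")[:,:,::-1]; b=ctrl.snapshot("scene")[140:260,130:290,::-1]
cv2.imwrite("pics/w7.png",np.hstack([cv2.resize(a,(400,300)),cv2.resize(b,(400,300),interpolation=cv2.INTER_CUBIC)]))
go((512.8,-162.8,58,-38.7)); print(ctrl.get_obs()["ft_force"])
```

```text
t 14.2 p [ 513.6 -162.2   60. ] a -38.77 z [ 1.2e-03 -4.0e-04 -1.0e+00]
[-0.0009 -0.0003  0.002 ] -0.07
[ 0.51778146  0.40481285 -0.48515583]
```

View pics/w7.png

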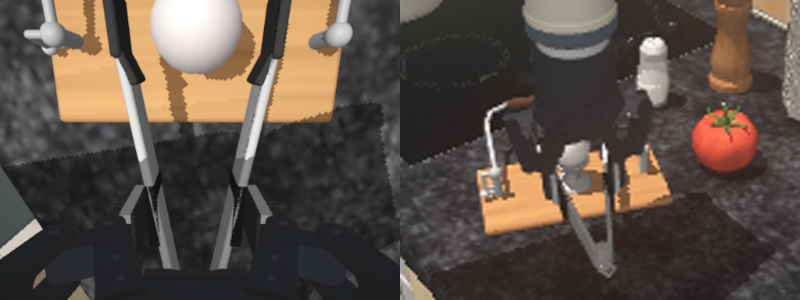

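The egg at (195,25) sits between the jaws, and the tongs are clear of the ears. I'll close on it gradually.

>>> {"op": "apply_moves", "data": {
  "targets": [0.05,0,0,0.001,0,0,0,0.048,0,0,0.001,0,0,0,0.046,0,0,0.001,0,0,0,0.044,0,0,0.001,0,0,0,0.042,0,0,0.001,0,0,0,0.04,0,0,0.001,0,0,0,0.038,0,0,0.001,0,0,0,0.036,0,0,0.001,0,0,0,0.034,0,0,0.001,0,0,0,0.034,0,0,0.001,0,0,0,0.034,0,0,0.001,0,0,0,0.034,0,0,0.001,0,0,0,0.034,0,0,0.001,0,0,0],
  "force": 40
}}

```text
clock: 15.5
ee_pos: [513.1, -161.9, 58.3]
tool_rot: [[0.626, 0.78, 0.0], [0.78, -0.626, -0.0], [0.0, 0.0, -1.0]]
ft_force: [0.2, -0.4, 0.4]
gripper_width: 37.6
finger_force: 40.5
```

>>> {"op": "apply_moves", "data": {
  "targets": [0.034,0,0,-0.006,0,0,0,0.034,0,0,-0.014,0,0,0,0.034,0,0,-0.024,0,0,0,0.034,0,0,-0.034,0,0,0,0.034,0,0,-0.046,0,0,0,0.034,0,0,-0.06,0,0,0,0.034,0,0,-0.075,0,0,0,0.034,0,0,-0.09,0,0,0,0.034,0,0,-0.105,0,0,0,0.034,0,0,-0.12,0,0,0,0.034,0,0,-0.13,0,0,0,0.034,0,0,-0.14,0,0,0,0.034,0,0,-0.146,0,0,0,0.034,0,0,-0.15,0,0,0,0.034,0,0,-0.15,0,0,0,0.034,0,0,-0.15,0,0,0,0.034,0,0,-0.15,0,0,0]
}}

```text
clock: 17.2
ee_pos: [512.7, -161.8, 207.7]
tool_rot: [[0.626, 0.78, -0.001], [0.78, -0.626, 0.0], [-0.0, -0.001, -1.0]]
ft_force: [-0.1, -1.0, -1.1]
gripper_width: 38.0
finger_force: 40.4
```

Run:
```python
from h import *
a=ctrl.snapshot("wrist")[:,:,::-1]; b=ctrl.snapshot("scene")[120:240,130:290,::-1]
cv2.imwrite("pics/w8.png",np.hstack([cv2.resize(a,(400,300)),cv2.resize(b,(400,300),interpolation=cv2.INTER_CUBIC)]))
o=ctrl.get_obs(); print(o["ft_force"],o["gripper_width"],o["finger_force"],o["ee_pos"],o["clock"])
for n in ("scene","wrist"):
  for r in ctrl.regions_of(n,"egg_center")[:2]: print(n,r["p"],r["box"])
p=o["ee_pos"];R=np.array(o["tool_rot"]);P=p+R@np.array([95,0,0]);print(P,proj("scene",P),proj("wrist",P))
```

```text
[ 0.08236579 -0.17167421 -1.58371348] 38.027562017749446 40.44747769832611 [ 512.82336268 -161.80305088  207.82241016] 17.3
scene 0.79 [305.1, 306.7, 18.4, 28.3]
scene 0.68 [188.1, 142.0, 13.9, 15.9]
wrist 0.77 [197.2, 1.4, 118.4, 95.2]
[572.27794985 -87.70749771 207.78977612] [193.10876928 147.72699802] [251.68033535  28.26238539]
```

View pics/w8.png

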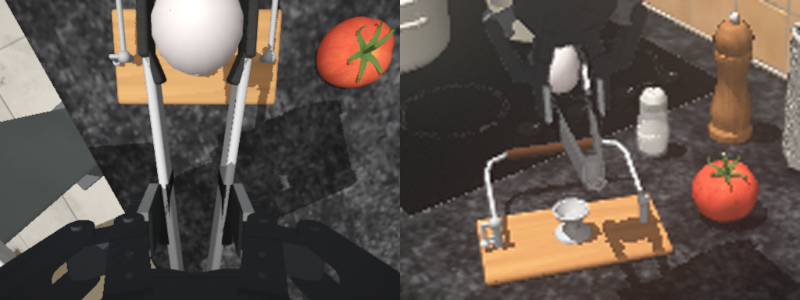

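The egg is held in the jaws, at (565,70) in the right half of the picture. Its centre is at about z = 205 mm, the cup is empty and the handle is still down.

```bash
python3 -c "
from workcell import ctrl
print(ctrl.sign_off())"
```

```text
the job is handed in; nothing more can be done
None
```

The job is handed in: the handle is folded home, and the tongs are holding the egg up about 20 cm above the worktop; the simulator returned no verdict when I signed off.

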